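# Change over the dish warmer and set its heat

### The job

Change over the dish warmer: put the warmed yellow dishes from it into the tray and every red dish from the tray onto the warming plate, all lying flat with the lid up and none resting on a rim or on another dish; the green dish stays in the tray and the other things on the bench stay where they are. Then, with the dishes changed over, read the thermometer and turn the heat selector from off to three dots if the needle is in the blue, two dots if it is in the green, or one dot if it is in the red.

Things in the scene. Friction and masses are not known exactly. Their poses are not given: they have to be found in the camera images.
- red1: round lidded agar dish, clear plastic with dark red agar filling it, 52 mm across and 16 mm high, about 30 g; origin at the centre of its underside, z up through the lid. Starts cold in the tray. Three to five red dishes are there; an absent one has no pose.
- red2: round lidded agar dish, clear plastic with dark red agar filling it, 52 mm across and 16 mm high, about 30 g; origin at the centre of its underside, z up through the lid. Starts cold in the tray. Three to five red dishes are there; an absent one has no pose.
- red3: round lidded agar dish, clear plastic with dark red agar filling it, 52 mm across and 16 mm high, about 30 g; origin at the centre of its underside, z up through the lid. Starts cold in the tray. Three to five red dishes are there; an absent one has no pose.
- red4: round lidded agar dish, clear plastic with dark red agar filling it, 52 mm across and 16 mm high, about 30 g; origin at the centre of its underside, z up through the lid. Starts cold in the tray. Three to five red dishes are there; an absent one has no pose.
- red5: round lidded agar dish, clear plastic with dark red agar filling it, 52 mm across and 16 mm high, about 30 g; origin at the centre of its underside, z up through the lid. Starts cold in the tray. Three to five red dishes are there; an absent one has no pose.
- yellow1: round lidded agar dish, clear plastic with yellow agar filling it, 52 mm across and 16 mm high, about 30 g; origin at the centre of its underside, z up through the lid. Starts warmed, on the warming plate. Two or three are there; an absent one has no pose.
- yellow2: round lidded agar dish, clear plastic with yellow agar filling it, 52 mm across and 16 mm high, about 30 g; origin at the centre of its underside, z up through the lid. Starts warmed, on the warming plate. Two or three are there; an absent one has no pose.
- yellow3: round lidded agar dish, clear plastic with yellow agar filling it, 52 mm across and 16 mm high, about 30 g; origin at the centre of its underside, z up through the lid. Starts warmed, on the warming plate. Two or three are there; an absent one has no pose.
- green1: round lidded agar dish, clear plastic with blue-green agar filling it, 52 mm across and 16 mm high, about 30 g; origin at the centre of its underside, z up through the lid. Starts in the tray among the red ones and belongs there.
- warmer: white and teal bench warmer, fixed to the bench, 220 mm (its x) by 390 mm (its y) by 63 mm high; origin at the centre of its underside. The warming plate fills it from y = -187 to +77 mm; a control panel with selector and thermometer, its dark face 63 mm above the bench, takes the +y end. Warmer and tray may change sides, left and right, from start to start.
- plate (a point): centre of the upper surface of the warming plate (grey metal, 194 mm along this point's x by 264 mm along its y), 58 mm above the bench. A white rim all round stands 5 mm above the surface. Six dishes fit on it side by side, three along y by two along x.
- tray (a point): centre of the floor of the dark grey carrying tray, 4 mm above the bench; the floor is 188 mm along this point's x by 268 mm along its y, with a lip 6 mm above the floor all round. The tray is fixed to the bench. Six dishes fit in it side by side, three along y by two along x.
- dial (a joint): angle of the heat selector, a black bar knob with a vertical axis and a white line at its pointing end; grows clockwise seen from above. Detents: 0 rad off (white bar mark), 0.7 one yellow dot, 1.4 two dots, 2.1 three dots; stops 0.08 rad beyond 0 and 2.1. Starts at 0. Turning it over a detent takes up to about 0.15 N m; released, it snaps to the nearest detent.
- dial_grip (a point): point on the selector's axis, 30 mm above the panel face, at the height to grip. Its x axis is where the bar points, and turns with it: at dial = 0 it is 1.05 rad anticlockwise from the warmer's +x. The bar is 44 mm long and 12 mm wide, its top 8 mm above this point, its foot 22 mm below on a round skirt 44 mm across and 9 mm high.
- gauge (a joint): needle angle of the thermometer, growing clockwise seen from above with temperature: blue arc (too cold) 0 to 1.4 rad, green arc (right) 1.4 to 2.8, red arc (too hot) 2.8 to 4.2. It stays where it is through the job. Within 0.08 rad of a border the setting for either arc counts as right.
- gauge_face (a point): centre of the thermometer's white dial, facing up on the panel, 104 mm from the selector's axis; steel bezel 72 mm across and 7 mm high. At 0 the black needle points 2.1 rad anticlockwise from the warmer's +x.
- strip_tub: bystander: white test-strip tub with a black cap, 45 mm across, 105 mm high, upright; origin at the centre of its underside
- specimen_cup: bystander: specimen cup with a red lid, 62 mm across, 64 mm high; origin at the centre of its underside
- marker: bystander: black and blue marker pen lying on the bench, 135 mm long, 11 mm thick; origin at the centre of its underside, y along it
- reagent: bystander: white reagent bottle with a blue cap, 56 mm across, 110 mm high; origin at the centre of its underside
- control_vial: bystander: small amber control vial, 24 mm across, 38 mm high; origin at the centre of its underside

How it is judged:
On the way, in this order (a step that is already met when the one before it is completed fails the run):
1. all red dishes lie flat on the warming plate, all yellow dishes and the green one flat in the tray (x of red1 in the frame of plate between -0.08 and 0.08 m and y of red1 in the frame of plate between -0.115 and 0.115 m and z of red1 in the frame of plate between -0.004 and 0.004 m and angle between each of red1, red2, red3, red4, red5, yellow1, yellow2, yellow3, green1's own z axis and vertical below 0.07 rad and x of red2 in the frame of plate between -0.08 and 0.08 m and y of red2 in the frame of plate between -0.115 and 0.115 m and z of red2 in the frame of plate between -0.004 and 0.004 m and x of red3 in the frame of plate between -0.08 and 0.08 m and y of red3 in the frame of plate between -0.115 and 0.115 m and z of red3 in the frame of plate between -0.004 and 0.004 m and x of red4 in the frame of plate between -0.08 and 0.08 m and y of red4 in the frame of plate between -0.115 and 0.115 m and z of red4 in the frame of plate between -0.004 and 0.004 m and x of red5 in the frame of plate between -0.08 and 0.08 m and y of red5 in the frame of plate between -0.115 and 0.115 m and z of red5 in the frame of plate between -0.004 and 0.004 m and x of yellow1 in the frame of tray between -0.08 and 0.08 m and y of yellow1 in the frame of tray between -0.12 and 0.12 m and z of yellow1 in the frame of tray between -0.004 and 0.004 m and x of yellow2 in the frame of tray between -0.08 and 0.08 m and y of yellow2 in the frame of tray between -0.12 and 0.12 m and z of yellow2 in the frame of tray between -0.004 and 0.004 m and x of yellow3 in the frame of tray between -0.08 and 0.08 m and y of yellow3 in the frame of tray between -0.12 and 0.12 m and z of yellow3 in the frame of tray between -0.004 and 0.004 m and x of green1 in the frame of tray between -0.08 and 0.08 m and y of green1 in the frame of tray between -0.12 and 0.12 m and z of green1 in the frame of tray between -0.004 and 0.004 m), for 0.2 s.
2. after that, the selector stands at the setting that the thermometer calls for (((value of joint gauge below 1.48 rad and value of joint dial between 1.95 and 2.25 rad) or (value of joint gauge between 1.32 and 2.88 rad and value of joint dial between 1.25 and 1.55 rad) or (value of joint gauge above 2.72 rad and value of joint dial between 0.55 and 0.85 rad))), for 0.2 s.
At the end, for the whole second after the job is handed in: Red dishes flat inside the plate's rim, yellow and green ones flat inside the tray's lip (underside within 4 mm of the support, tilt under 0.07 rad), at rest; selector within 0.15 rad of 2.1 for needle in blue, 1.4 in green, 0.7 in red (either within 0.08 rad of a border) (all of step 1 and linear speed of each of red1, red2, red3, red4, red5, yellow1, yellow2, yellow3, green1 below 0.02 m/s and ((value of joint gauge below 1.48 rad and value of joint dial between 1.95 and 2.25 rad) or (value of joint gauge between 1.32 and 2.88 rad and value of joint dial between 1.25 and 1.55 rad) or (value of joint gauge above 2.72 rad and value of joint dial between 0.55 and 0.85 rad))); the robot touches nothing.
It fails at once if a bystander (tub, cup, marker, bottle, vial) moved more than 40 mm (distance of any of strip_tub, specimen_cup, marker, reagent, control_vial from where it was at the start of the episode above 0.04 m).
Of red1, red2, red3, red4, red5 only 3 to 5 are there at a start; the rules pass over those that are not, and their reading is None.
Of yellow1, yellow2, yellow3 only 2 to 3 are there at a start; the rules pass over those that are not, and their reading is None.
At some moment in a run one of red1, red2, red3, red4, red5, yellow1, yellow2, yellow3 may be knocked a few centimetres aside while the robot is not near it.
It also fails if it takes over 210 s, if anything falls off the work surface, if the arm or the gripper's body presses on something with over 40 N, if the wrist force passes 120 N, or if a joint passes its speed limit or range.

### The arm

A 6-joint arm with a two-finger parallel gripper is mounted at the origin on the work surface. World frame = base frame: x ahead of the robot, y to its left, z up, the work surface at z = 0. Lengths are in m, angles in rad, forces in N, time in s.
With the tool pointing down it reaches from about 0.225 to 0.875 m from the base axis. Payload 3.4 kg.
Tool frame: the origin (TCP) lies between the finger pads; the fingertips stand 22 mm ahead of it and the grasp point (between the pads) lies 3 mm ahead of it (r.tcp_to_tips is the distance from the TCP to the fingertips, in m); z points along the fingers, y is the line along which they close (so a half turn about z gives the same grasp; the last joint's range is limited). The gripper opens to 85 mm and grips with 20 to 120 N. Pads are 22 mm wide; open, the fingers measure 114 mm over their backs; the gripper's body (76 mm by 85 mm) begins 54 mm behind the grasp point. The pads swing forward as they close: fully open they stand 13 mm farther back than shut.
Start: joints at [1.071, 0.276, 1.505, -0, 1.361, -0.121], TCP at [0.213, 0.534, 0.253] pointing down, gripper open.
Joint ranges: [-2.89, 2.89], [-0.75, 2.08], [0.22, 2.7], [-1.18, 4.32], [0.11, 2.71], [-2.7, 2.7]. Speed limits (rad/s): [2.57, 2.57, 3.14, 3.14, 3.14, 3.14].

### API

Orientations are given as a unit quaternion [w, x, y, z].
In Python, from station import get_obs, imaging, job, r gives the robot as it stands.
- The arm moves only by the shell command python3 -m pendant 'ROWS' [FORCE]. ROWS is JSON, a list that holds one entry, the list of rows, each a list of 7 numbers: the finger opening in m, from 0 to 0.0854, then the shift along the tool's x, y, z in m, then the turn, a rotation vector about the tool's x, y, z in degrees. In form: [[[hand, x, y, z, rx, ry, rz], ...]]. A call has 1 to 12 rows; each row shifts and turns the commanded pose from where the row before left it, along the tool's axes as they then stand; what a row does not reach is not made up. A row lasts 1/10 s, in which the tool goes at most 50 mm and 8.59 degrees, less where a joint would pass 70% of its speed; a pose out of reach is approached as far as the arm can. A call with a gripper value outside its range is refused whole. The fingers move at their own pace and stop on an object; FORCE is the grip in N (left out, the last holds). Time passes only in rows, so rows that do not move let the fingers close. It gives the time, the measured TCP pose, the force, the opening and the grip force at its end, in the units of the state.
- get_obs(): the state, without advancing time (a new reading comes with each control period).
- imaging.capture(name): name is "scene" or "top"; returns the picture (400x640x3 uint8, red, green, blue); there is no depth.
- imaging.camera_info(name): a dict with "camera_matrix" (3x3 intrinsics, pixels), "k1" (the pictures are not rectified: a ray, as slopes to the right and down, at radius r is drawn at 1 + k1 r^2 times it, then the intrinsics apply), "rvec" (rotation vector, rad) and "tvec" (3), from world to camera coordinates, as OpenCV has them. Camera axes: x right, y down, z forward; pixel columns grow to the right and rows downward; lengths in m; the calibration is good to about 2 mm. A picture is of the moment at which its call begins. camera_info takes no time and is no camera call.
- job.job_done(): hands the job in; it is judged then, once.
The state is a dict: "time": time; "joint_positions": joint angles; "joint_velocities": joint speeds; "effort": joint torques, N m; "ee_pos": TCP position; "tcp_rot": TCP orientation; "ft_force": force on the tool from outside, world axes, zero at the start; "torque": the same for the moment, N m; "finger_gap": opening from 0.0 (shut) to 1.0 (fully open); "grasp_force": force on a finger pad.
Only numpy, scipy, OpenCV 4.12 (cv2) and the standard library are available. Lean on these libraries where they do the work, as an engineer would, in place of code of your own. Each camera call takes 0.05 s, during which the arm holds its last target. There are 200 camera calls.

## Working session

There is one attempt and no reset: what is moved stays moved. The work goes in short steps, Python scripts to look and compute and a shell command to move; the robot and the scene stay as the last step left them, time stands still between calls to the robot, and variables do not carry over. Pictures are saved under pics/ and viewed, at most 14 in all, crops included, and the job is handed in when it is done.

```bash
ls; mkdir -p pics; cat > h.py <<'E'
import numpy as np, cv2
from station import get_obs, imaging, job, r
def cam(n):
    i=imaging.camera_info(n); K=np.array(i["camera_matrix"],float)
    return K,i["k1"],cv2.Rodrigues(np.array(i["rvec"],float))[0],np.array(i["tvec"],float).ravel()
def w(n,u,v,z):
    K,k,R,t=cam(n); d=np.array([(u-K[0,2])/K[0,0],(v-K[1,2])/K[1,1]]); s=d.copy()
    for _ in range(30): s=d/(1+k*(s@s))
    ray=R.T@np.array([*s,1]); c=-R.T@t
    return c+ray*(z-c[2])/ray[2]
def px(n,p):
    K,k,R,t=cam(n); q=R@np.array(p)+t; s=q[:2]/q[2]; s=s*(1+k*(s@s)); return K[:2,:2]@s+K[:2,2]
def snap(n,f,crop=None,s=1):
    im=imaging.capture(n)[:,:,::-1]
    if crop: a,b,c,d=crop; im=im[b:d,a:c]
    cv2.imwrite("pics/"+f,cv2.resize(im,None,fx=s,fy=s,interpolation=cv2.INTER_CUBIC))
E
python3 - <<'E'
from h import *
snap("top","t0.png",None,1.25); snap("scene","s0.png",None,1.25)
for n in("top","scene"):
    K,k,R,t=cam(n);print(n,K,k,-R.T@t)
o=get_obs();print(o)
E
```

```text
pics
top [[378.94629375   0.         317.25231187]
 [  0.         378.94629375 203.45998277]
 [  0.           0.           1.        ]] -0.052756449924983975 [0.36741462 0.02315905 0.93992669]
scene [[468.4330809    0.         319.57852912]
 [  0.         468.4330809  197.3370293 ]
 [  0.           0.           1.        ]] -0.023506342360882886 [1.13557793 0.41715281 0.7530264 ]
{'time': 0.1, 'joint_positions': array([ 1.07097711e+00,  2.76559694e-01,  1.50599125e+00,  6.68023469e-06,
        1.36070296e+00, -1.20989337e-01]), 'joint_velocities': array([-0.00055629,  0.0007541 , -0.00163329, -0.00013218,  0.00059221,
       -0.00108858]), 'effort': array([ 8.59276861e-04, -4.17699337e+01, -2.46405333e+01, -3.37749088e-04,
        5.78151332e-03,  7.80788724e-06]), 'ee_pos': array([0.21244662, 0.53385725, 0.25251634]), 'tcp_rot': array([-2.56819562e-04,  1.88284953e-01,  9.82114090e-01, -7.89933360e-04]), 'ft_force': array([-0.77368726, -0.11119852, -0.17363524]), 'torque': array([-0.01775111,  0.04889832, -0.01212293]), 'grasp_force': 0.0, 'finger_gap': 0.9980853405050941}
```

View pics/t0.png

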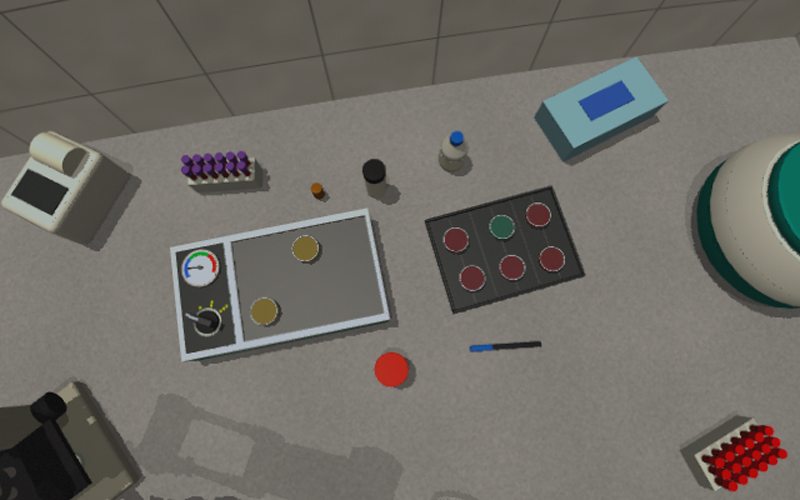

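View pics/s0.png

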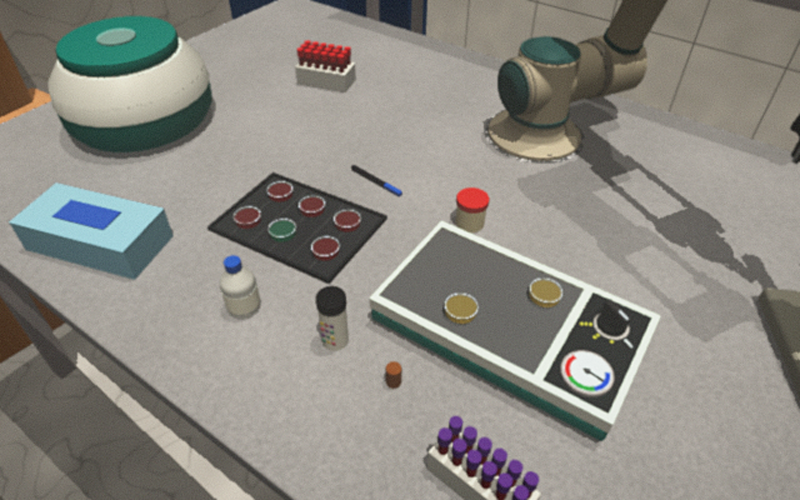

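The top view shows 2 yellow dishes on the plate at (305,249) and (264,311), plus 5 red and 1 green in the tray. The panel with the dial at (207,321) and the gauge at (200,267) is at the left (+y) end of the warmer.

```bash
cat >> h.py <<'E'
def dishes():
    im=imaging.capture("top"); hsv=cv2.cvtColor(im,cv2.COLOR_RGB2HSV); out=[]
    for n,lo,hi in(("red",(170,70,30),(180,230,190)),("red",(0,70,30),(8,230,190)),("yel",(18,70,60),(32,255,230)),("grn",(70,60,30),(95,255,200))):
        m=cv2.inRange(hsv,lo,hi)
        if n=="red":
            if lo[0]==0: continue
            m|=cv2.inRange(hsv,(0,70,30),(8,230,190))
        m=cv2.morphologyEx(m,cv2.MORPH_CLOSE,np.ones((3,3)))
        c,_=cv2.findContours(m,cv2.RETR_EXTERNAL,cv2.CHAIN_APPROX_NONE)
        for k in c:
            if cv2.contourArea(k)<120: continue
            (u,v),rad=cv2.minEnclosingCircle(k)
            M=cv2.moments(k);u=M['m10']/M['m00'];v=M['m01']/M['m00']
            if not(130<u<480 and 130<v<300): continue
            z=.07 if u<312 else .016
            out.append((n,u,v,rad,w("top",u,v,z)[:2]))
    return out
def show():
    for n,u,v,rad,p in dishes(): print(n,np.round([u,v,rad],1),np.round(p,3))
E
python3 - <<'E'
from h import *
print(r.tcp_to_tips); show()
snap("top","t1.png",(128,160,320,295),4); snap("scene","s1.png",(430,210,540,330),5)
snap("top","t2.png",(330,140,476,260),5)
E
```

```text
0.022
red [312.8 295.3  14.2] [0.359 0.041]
red [377.3 222.1   9.4] [ 0.506 -0.146]
red [409.2 213.8   9.7] [ 0.513 -0.229]
red [440.4 207.3   9.8] [ 0.516 -0.31 ]
red [364.2 191.6   9.7] [ 0.588 -0.129]
red [429.6 172.3   9.8] [ 0.61  -0.305]
yel [211.  248.8  10.5] [0.502 0.254]
yel [244.1 198.8  10.4] [0.607 0.163]
grn [400.9 181.8   9.5] [ 0.598 -0.226]
```

View pics/t1.png

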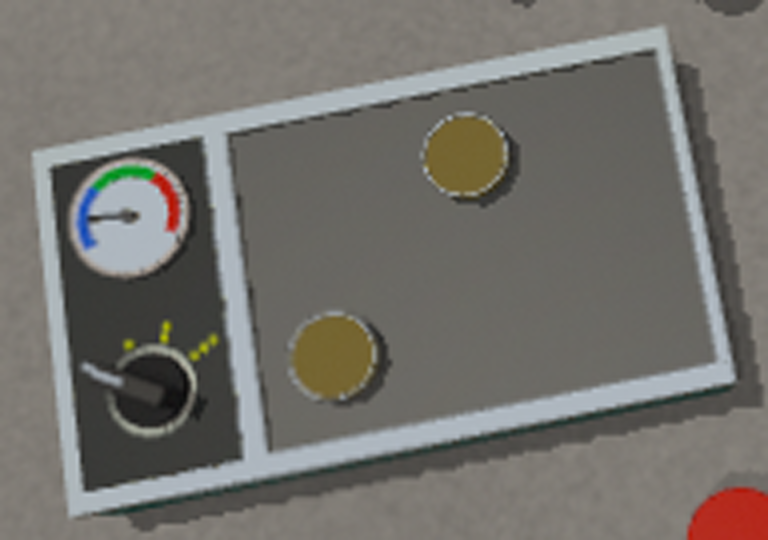

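View pics/s1.png

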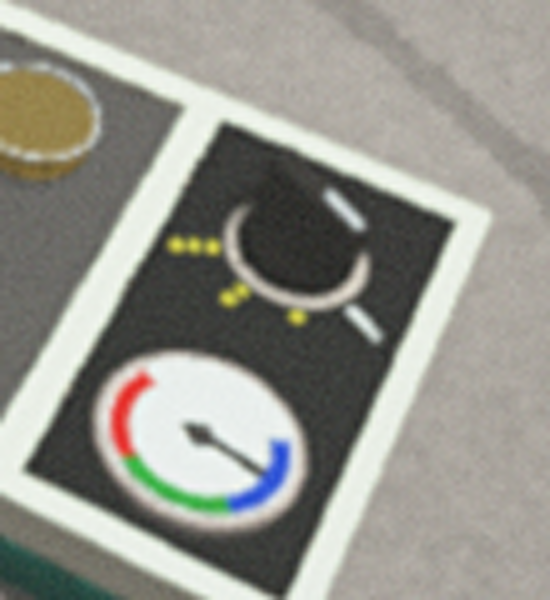

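View pics/t2.png

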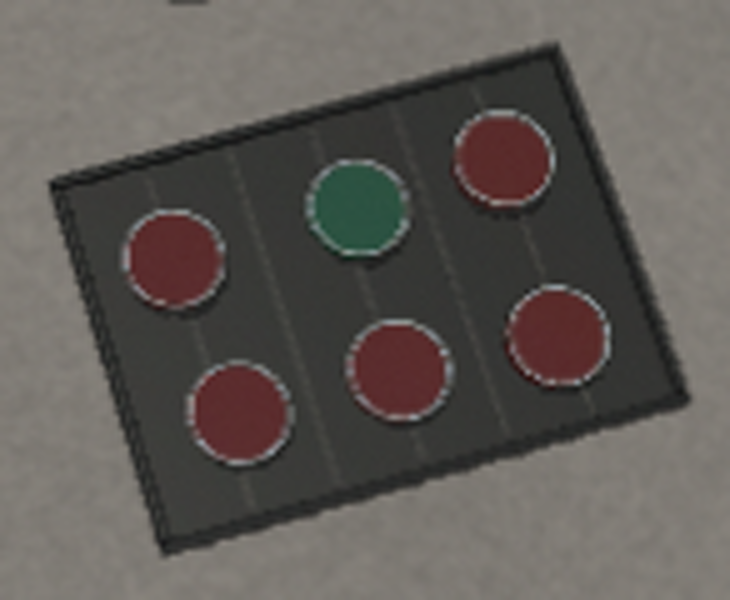

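The needle is mid-blue, left of the gauge centre at crop (90,216) with the centre at (128,216), so the setting is three dots. Rim corners in the warmer crop are (32,153), (665,30), (735,378), (70,515). Lip corners in the tray crop are (50,183), (557,45), (688,400), (163,552).

```bash
python3 - <<'E'
from h import *
A=[w("top",128+x/4,160+y/4,.063)[:2] for x,y in((32,153),(665,30),(735,378),(70,515))]
T=[w("top",330+x/5,140+y/5,.010)[:2] for x,y in((50,183),(557,45),(688,400),(163,552))]
for P in(A,T):
    P=np.array(P); print(P.round(3).tolist(),[np.linalg.norm(P[i]-P[i-1]).round(3) for i in range(4)])
    d=P[0]-P[1]+P[3]-P[2]; a=np.arctan2(-d[0],d[1]); e=P[0]-P[3]+P[1]-P[2]; b=np.arctan2(e[1],e[0]); print(np.degrees([a,b]),P.mean(0))
a_=[]
P=np.array(A);d=P[0]-P[1]+P[3]-P[2];a=np.arctan2(-d[0],d[1]);c=P.mean(0)
f=lambda c,a,x,y:c+np.array([np.cos(a)*x-np.sin(a)*y,np.sin(a)*x+np.cos(a)*y])
pl=f(c,a,0,-.055)
for n,q,ang in(("plate",pl,a),):
    print(n,q)
    for y in(.085,0,-.085):print([f(q,a,x,y).round(3).tolist() for x in(.045,-.045)])
P=np.array(T);d=P[0]-P[1]+P[3]-P[2];a2=np.arctan2(-d[0],d[1]);q=P.mean(0)
print("tray",q)
for n,u,v,rad,p in dishes(): 
  for nm,cc,aa in(("pl",pl,a),("tr",q,a2)):
    D=p-cc; print(n,nm,np.round([np.cos(aa)*D[0]+np.sin(aa)*D[1],-np.sin(aa)*D[0]+np.cos(aa)*D[1]],3))
# dial: skirt centre
print("dial skirt",w("top",128+152/4,160+390/4,.067), "panel ratio", f(c,a,-.05,.135))
E
```

```text
[[0.655, 0.424], [0.666, 0.034], [0.451, 0.027], [0.437, 0.416]] [np.float64(0.218), np.float64(0.39), np.float64(0.215), np.float64(0.389)]
[1.79727366 1.96084839] [0.55205748 0.22521947]
[[0.639, -0.077], [0.669, -0.353], [0.474, -0.372], [0.444, -0.097]] [np.float64(0.196), np.float64(0.277), np.float64(0.196), np.float64(0.276)]
[6.04501944 5.81514435] [ 0.55651194 -0.22487631]
plate [0.55378246 0.17024653]
[[0.596, 0.257], [0.506, 0.254]]
[[0.599, 0.172], [0.509, 0.169]]
[[0.601, 0.087], [0.511, 0.084]]
tray [ 0.55651194 -0.22487631]
red pl [-0.199 -0.123]
red tr [-0.168  0.285]
red pl [-0.057 -0.315]
red tr [-0.042  0.084]
red pl [-0.053 -0.398]
red tr [-0.043  0.   ]
red pl [-0.053 -0.479]
red tr [-0.049 -0.08 ]
red pl [ 0.025 -0.3  ]
red tr [0.042 0.092]
red pl [ 0.041 -0.477]
red tr [ 0.045 -0.085]
yel pl [-0.049  0.085]
yel tr [-0.004  0.482]
yel pl [ 0.053 -0.009]
yel tr [0.091 0.381]
grn pl [ 0.032 -0.398]
grn tr [ 0.041 -0.006]
dial skirt [0.49978422 0.36097273 0.067     ] panel ratio [0.49784805 0.3585849 ]
```

```bash
python3 -m pendant '[[[0.064,0,0,0,0,0,-7.2],[0.064,0,0,0,0,0,-7.2],[0.064,0,0,0,0,0,-7.2],[0.064,0,0,0,0,0,0]]]' 30
python3 -m pendant '[[[0.064,-0.02,-0.045,0.007,0,0,0],[0.064,-0.02,-0.045,0.007,0,0,0],[0.064,-0.02,-0.045,0.007,0,0,0],[0.064,-0.02,-0.045,0.007,0,0,0],[0.064,-0.02,-0.045,0.007,0,0,0],[0.064,-0.02,-0.045,0.007,0,0,0],[0.064,-0.02,-0.045,0.007,0,0,0],[0.064,-0.02,-0.045,0.007,0,0,0],[0.064,-0.02,-0.045,0.007,0,0,0],[0.064,-0.02,-0.045,0.007,0,0,0],[0.064,-0.02,-0.045,0.007,0,0,0],[0.064,-0.02,-0.045,0.007,0,0,0]]]'
python3 -m pendant '[[[0.064,-0.02,-0.045,0.007,0,0,0],[0.064,-0.02,-0.045,0.007,0,0,0],[0.064,-0.014,-0.05,0.007,0,0,0],[0.064,0,0,0,0,0,0],[0.064,0,0,0,0,0,0]]]'
```

```text
time: 0.75
ee_pos: [0.2126, 0.5342, 0.2533]
tcp_rot: [0.0, 0.001, 1.0, 0.0]
ft_force: [0.1, 0.5, -1.0]
finger_gap: 0.75
grasp_force: 0.0
time: 1.95
ee_pos: [0.4523, -0.0083, 0.1694]
tcp_rot: [0.001, 0.003, 1.0, 0.0]
ft_force: [1.3, 0.6, -0.1]
finger_gap: 0.752
grasp_force: 0.0
time: 2.45
ee_pos: [0.5046, -0.1449, 0.1481]
tcp_rot: [-0.001, 0.003, 1.0, 0.0]
ft_force: [-0.7, 0.5, -0.0]
finger_gap: 0.748
grasp_force: 0.0
```

```bash
python3 -m pendant '[[[0.064,0,0,0.04,0,0,0],[0.064,-0.001,-0.001,0.04,0,0,0],[0.064,0,0,0.02,0,0,0],[0.064,0,0,0.01,0,0,0],[0.064,0,0,0.008,0,0,0],[0.064,0,0,0,0,0,0]]]' 30
python3 -m pendant '[[[0.04,0,0,0,0,0,0],[0.04,0,0,0,0,0,0],[0.04,0,0,0,0,0,0],[0.04,0,0,0,0,0,0],[0.04,0,0,0,0,0,0]]]' 30
python3 - <<'E'
from h import *
snap("scene","s2.png",(150,100,330,230),4)
E
```

```text
time: 3.05
ee_pos: [0.5058, -0.1443, 0.0306]
tcp_rot: [-0.0, 0.001, 1.0, 0.0]
ft_force: [0.1, -0.2, 1.0]
finger_gap: 0.749
grasp_force: 0.0
time: 3.55
ee_pos: [0.5067, -0.1451, 0.0319]
tcp_rot: [0.001, 0.001, 1.0, -0.0]
ft_force: [0.2, 1.7, 6.3]
finger_gap: 0.59
grasp_force: 31.6
```

View pics/s2.png

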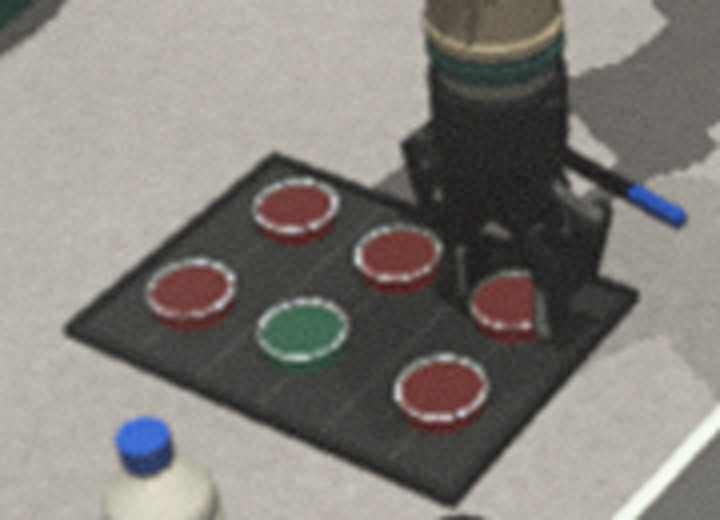

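The red dish is held at crop (510,300), with a gap of about 50 mm.

```bash
python3 -m pendant '[[[0.04,0,0,-0.04,0,0,0],[0.04,0,0,-0.04,0,0,0],[0.04,0,0,-0.04,0,0,0],[0.04,-0.001,0.0455,0,0,0,0],[0.04,-0.001,0.0455,0,0,0,0],[0.04,-0.002,0.0455,0,0,0,0],[0.04,0,0.0455,0,0,0,0],[0.04,0,0.0455,0,0,0,0],[0.04,0,0,0,0,0,0],[0.04,0,0,0,0,0,0]]]' 30
python3 -m pendant '[[[0.04,0,0,0.03,0,0,0],[0.04,0,0,0.02,0,0,0],[0.04,0,0,0.01,0,0,0],[0.04,0,0,0.002,0,0,0],[0.04,0,0,0,0,0,0]]]' 30
```

```text
time: 4.6
ee_pos: [0.5101, 0.0833, 0.1508]
tcp_rot: [0.0, -0.001, 1.0, -0.0]
ft_force: [0.6, -1.2, 0.6]
finger_gap: 0.587
grasp_force: 31.6
time: 5.1
ee_pos: [0.5107, 0.0817, 0.0889]
tcp_rot: [0.0, 0.002, 1.0, -0.0]
ft_force: [-0.4, -0.0, -0.0]
finger_gap: 0.59
grasp_force: 31.6
```

```bash
python3 -m pendant '[[[0.04,0,0,0.002,0,0,0],[0.04,0,0,0,0,0,0],[0.062,0,0,0,0,0,0],[0.062,0,0,0,0,0,0],[0.062,0,0,-0.03,0,0,0],[0.062,0,0,-0.035,0,0,0],[0.064,0,-0.045,0,0,0,0],[0.064,0,-0.045,0,0,0,0],[0.064,0,-0.045,0,0,0,0],[0.064,0,-0.045,0,0,0,0],[0.064,0,-0.045,0,0,0,0],[0.064,-0.001,-0.045,0,0,0,0]]]' 30
python3 -m pendant '[[[0.064,-0.001,-0.041,0,0,0,0],[0.064,0,0,0.04,0,0,0],[0.064,0,0,0.04,0,0,0],[0.064,0,0,0.02,0,0,0],[0.064,0,0,0.012,0,0,0],[0.064,0,0,0.005,0,0,0],[0.064,0,0,0,0,0,0]]]' 30
python3 - <<'E'
from h import *
show()
snap("top","t3.png",(200,130,460,280),3)
E
```

```text
time: 6.3
ee_pos: [0.5105, -0.1892, 0.152]
tcp_rot: [0.0, 0.001, 1.0, -0.0]
ft_force: [0.6, 0.8, -0.0]
finger_gap: 0.751
grasp_force: 0.0
time: 7.0
ee_pos: [0.512, -0.2285, 0.0348]
tcp_rot: [0.0, 0.001, 1.0, -0.0]
ft_force: [-0.2, -0.0, 1.3]
finger_gap: 0.75
grasp_force: 0.0
red [283.1 232.6  10. ] [0.511 0.084]
red [364.2 191.6   9.7] [ 0.588 -0.129]
yel [211.  248.8  10.5] [0.502 0.254]
yel [244.2 198.9  10.5] [0.607 0.163]
grn [400.9 181.8   9.5] [ 0.598 -0.226]
grn [427.3 157.5  22.8] [ 0.65  -0.308]
```

View pics/t3.png

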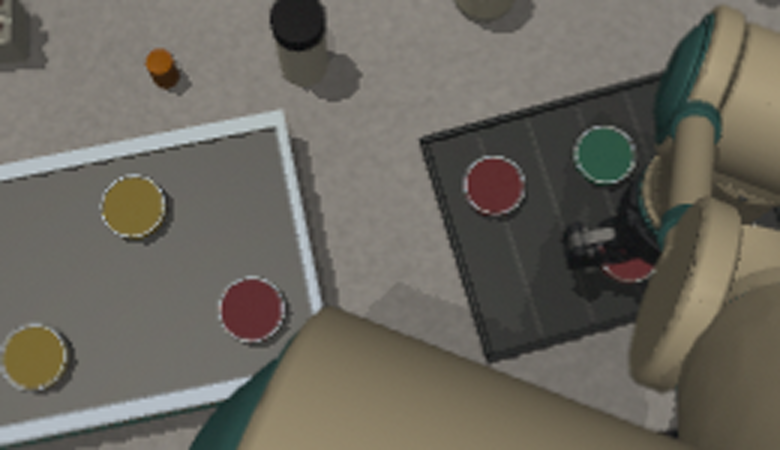

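The first red dish is on the plate at (0.511, 0.084), lying flat, and the second is between the fingers.

```bash
python3 -m pendant '[[[0.04,0,0,0,0,0,0],[0.04,0,0,0,0,0,0],[0.04,0,0,0,0,0,0],[0.04,0,0,0,0,0,0],[0.04,0,0,-0.036,0,0,0],[0.04,0,0,-0.04,0,0,0],[0.04,0,0,-0.04,0,0,0]]]' 30
python3 -m pendant '[[[0.04,0.001,0.044,0,0,0,0],[0.04,0.001,0.044,0,0,0,0],[0.04,0.001,0.044,0,0,0,0],[0.04,0.001,0.044,0,0,0,0],[0.04,0.001,0.044,0,0,0,0],[0.04,0,0.044,0,0,0,0],[0.04,0,0.044,0,0,0,0],[0.04,0,0.044,0,0,0,0],[0.04,0,0.044,0,0,0,0],[0.04,0,0,0.03,0,0,0],[0.04,0,0,0.02,0,0,0],[0.04,0,0,0.01,0,0,0]]]' 30
python3 -m pendant '[[[0.04,0,0,0.001,0,0,0],[0.04,0,0,0,0,0,0]]]' 30
```

```text
time: 7.8
ee_pos: [0.5115, -0.2283, 0.1524]
tcp_rot: [0.0, 0.001, 1.0, -0.0]
ft_force: [-0.3, 0.1, -0.7]
finger_gap: 0.578
grasp_force: 31.1
time: 9.0
ee_pos: [0.5063, 0.168, 0.0897]
tcp_rot: [-0.001, 0.0, 1.0, -0.0]
ft_force: [-1.3, 0.8, 2.7]
finger_gap: 0.58
grasp_force: 32.5
time: 9.2
ee_pos: [0.5079, 0.1673, 0.0903]
tcp_rot: [0.001, 0.001, 1.0, 0.0]
ft_force: [0.8, -0.3, -0.8]
finger_gap: 0.584
grasp_force: 43.4
```

```bash
python3 -m pendant '[[[0.04,0,0,0.001,0,0,0],[0.062,0,0,0,0,0,0],[0.062,0,0,0,0,0,0],[0.062,0,0,-0.03,0,0,0],[0.062,0,0,-0.025,0,0,0],[0.064,0.002,0.043,0,0,0,0],[0.064,0.002,0.043,0,0,0,0],[0.064,0,0,0,0,0,0],[0.064,0,0,0.03,0,0,0],[0.064,0,0,0.015,0,0,0],[0.064,0,0,0.01,0,0,0],[0.064,0,0,0,0,0,0]]]' 30
python3 - <<'E'
from h import *
show()
E
python3 -m pendant '[[[0.04,0,0,0,0,0,0],[0.04,0,0,0,0,0,0],[0.04,0,0,0,0,0,0],[0.04,0,0,0,0,0,0],[0.04,0,0,-0.03,0,0,0],[0.04,0,0,-0.03,0,0,0]]]' 30
```

```text
time: 10.4
ee_pos: [0.5027, 0.2528, 0.0874]
tcp_rot: [-0.001, 0.001, 1.0, -0.001]
ft_force: [-0.9, -0.2, -0.0]
finger_gap: 0.747
grasp_force: 0.0
red [312.9 295.2  14.3] [0.36 0.04]
red [247.2 239.4  10.6] [0.51  0.168]
red [283.2 232.7  10. ] [0.511 0.084]
red [440.3 207.3   9.8] [ 0.516 -0.31 ]
red [364.2 191.6   9.7] [ 0.588 -0.129]
red [429.6 172.3   9.8] [ 0.61  -0.305]
yel [244.2 198.9  10.5] [0.607 0.163]
grn [175.6 202.2  26.6] [0.627 0.326]
grn [400.9 181.8   9.5] [ 0.598 -0.226]
time: 11.05
ee_pos: [0.5026, 0.2533, 0.1484]
tcp_rot: [-0.001, 0.001, 1.0, -0.0]
ft_force: [1.3, 0.2, -0.4]
finger_gap: 0.581
grasp_force: 31.1
```

```bash
python3 -m pendant '[[[0.04,-0.001,-0.0443,0,0,0,0],[0.04,-0.001,-0.0443,0,0,0,0],[0.04,-0.001,-0.0443,0,0,0,0],[0.04,0,-0.0443,0,0,0,0],[0.04,0,-0.0443,0,0,0,0],[0.04,0,-0.0443,0,0,0,0],[0.04,0,-0.0443,0,0,0,0],[0.04,0,-0.0443,0,0,0,0],[0.04,0,-0.0443,0,0,0,0],[0.04,0,0,0,0,0,0],[0.04,0,0,0.04,0,0,0],[0.04,0,0,0.04,0,0,0]]]' 30
python3 -m pendant '[[[0.04,0,0,0.02,0,0,0],[0.04,0,0,0.01,0,0,0],[0.04,0,0,0.003,0,0,0],[0.04,0,0,0,0,0,0],[0.062,0,0,0,0,0,0],[0.062,0,0,0,0,0,0]]]' 30
python3 -m pendant '[[[0.062,0,0,-0.03,0,0,0],[0.062,0,0,-0.03,0,0,0],[0.064,-0.003,-0.041,0,0,0,0],[0.064,-0.003,-0.041,0,0,0,0],[0.064,-0.003,-0.041,0,0,0,0],[0.064,-0.002,-0.041,0,0,0,0],[0.064,0,0,0,0,0,0],[0.064,0,0,0.03,0,0,0],[0.064,0,0,0.02,0,0,0],[0.064,0,0,0.009,0,0,0],[0.064,0,0,0,0,0,0]]]' 30
python3 - <<'E'
from h import *
show()
E
```

```text
time: 12.25
ee_pos: [0.5068, -0.1456, 0.0689]
tcp_rot: [0.002, 0.002, 1.0, -0.001]
ft_force: [-0.5, -1.1, 0.1]
finger_gap: 0.58
grasp_force: 31.2
time: 12.85
ee_pos: [0.5067, -0.1453, 0.0364]
tcp_rot: [0.001, 0.001, 1.0, -0.0]
ft_force: [1.0, 0.5, 0.7]
finger_gap: 0.726
grasp_force: 0.0
time: 13.95
ee_pos: [0.5158, -0.3081, 0.0355]
tcp_rot: [-0.001, 0.001, 1.0, 0.001]
ft_force: [0.4, -0.2, 1.0]
finger_gap: 0.747
grasp_force: 0.0
red [311.1 295.4  14.2] [0.36  0.044]
red [247.1 239.2  10.1] [0.51  0.168]
red [283.1 232.6  10. ] [0.511 0.084]
red [364.2 191.5   9.5] [ 0.589 -0.129]
red [429.5 172.3   9.8] [ 0.61  -0.305]
yel [244.1 198.8  10.4] [0.607 0.163]
grn [348.1 256.8  71.8] [ 0.435 -0.059]
grn [401.1 181.2   9.5] [ 0.599 -0.227]
grn [476.9 142.9  23.1] [ 0.668 -0.447]
```

```bash
python3 -m pendant '[[[0.04,0,-0.001,0.001,0,0,0],[0.04,0,0,0,0,0,0],[0.04,0,0,0,0,0,0],[0.04,0,0,0,0,0,0],[0.04,0,0,-0.036,0,0,0],[0.04,0,0,-0.04,0,0,0],[0.04,0,0,-0.04,0,0,0]]]' 30
python3 -m pendant '[[[0.04,-0.0096,0.0432,0,0,0,0],[0.04,-0.0096,0.0432,0,0,0,0],[0.04,-0.0096,0.0432,0,0,0,0],[0.04,-0.0096,0.0432,0,0,0,0],[0.04,-0.0096,0.0432,0,0,0,0],[0.04,-0.0096,0.0432,0,0,0,0],[0.04,-0.0096,0.0432,0,0,0,0],[0.04,-0.0096,0.0432,0,0,0,0],[0.04,-0.0096,0.0432,0,0,0,0],[0.04,0,0,0,0,0,0],[0.04,0,0,0.03,0,0,0],[0.04,0,0,0.02,0,0,0]]]' 30
python3 -m pendant '[[[0.04,0,0,0.01,0,0,0],[0.04,0,0,0.001,0,0,0],[0.04,0,0,0,0,0,0]]]' 30
```

```text
time: 14.7
ee_pos: [0.5164, -0.3102, 0.1532]
tcp_rot: [0.0, 0.001, 1.0, -0.0]
ft_force: [0.8, -0.0, -1.2]
finger_gap: 0.572
grasp_force: 31.0
time: 15.9
ee_pos: [0.6035, 0.0785, 0.1013]
tcp_rot: [0.001, 0.0, 1.0, -0.0]
ft_force: [0.1, -0.2, -0.8]
finger_gap: 0.569
grasp_force: 31.1
time: 16.2
ee_pos: [0.6041, 0.0779, 0.0912]
tcp_rot: [0.001, 0.001, 1.0, -0.0]
ft_force: [-0.2, 0.1, -0.3]
finger_gap: 0.572
grasp_force: 52.2
```

```bash
python3 -m pendant '[[[0.04,0,0,0.002,0,0,0],[0.04,0,0,0,0,0,0],[0.062,0,0,0,0,0,0],[0.062,0,0,0,0,0,0],[0.062,0,0,-0.03,0,0,0],[0.062,0,0,-0.025,0,0,0],[0.064,-0.002,0.043,0,0,0,0],[0.064,-0.001,0.042,0,0,0,0],[0.064,0,0,0,0,0,0],[0.064,0,0,0.03,0,0,0],[0.064,0,0,0.015,0,0,0],[0.064,0,0,0.009,0,0,0]]]' 30
python3 - <<'E'
from h import *
show()
E
python3 -m pendant '[[[0.064,0,0,0.001,0,0,0],[0.04,0,0,0,0,0,0],[0.04,0,0,0,0,0,0],[0.04,0,0,0,0,0,0],[0.04,0,0,0,0,0,0],[0.04,0,0,-0.03,0,0,0],[0.04,0,0,-0.03,0,0,0]]]' 30
```

```text
time: 17.4
ee_pos: [0.6058, 0.163, 0.0881]
tcp_rot: [-0.001, 0.001, 1.0, -0.0]
ft_force: [0.1, -0.4, -0.5]
finger_gap: 0.746
grasp_force: 0.0
red [312.7 295.3  14.2] [0.359 0.041]
red [283.2 232.6  10.2] [0.511 0.084]
red [279.4 194.4  10.2] [0.603 0.079]
red [364.2 191.7   9.7] [ 0.588 -0.129]
red [429.6 172.3   9.7] [ 0.61  -0.305]
yel [376.6 223.1   9.6] [ 0.504 -0.144]
grn [400.9 181.8   9.5] [ 0.598 -0.226]
grn [233.8 130.7  25.1] [0.784 0.167]
time: 18.15
ee_pos: [0.6057, 0.1633, 0.1481]
tcp_rot: [-0.002, 0.001, 1.0, -0.0]
ft_force: [0.8, -0.6, 0.5]
finger_gap: 0.585
grasp_force: 31.1
```

```bash
python3 -m pendant '[[[0.04,0.0103,-0.0436,0,0,0,0],[0.04,0.0103,-0.0436,0,0,0,0],[0.04,0.0103,-0.0436,0,0,0,0],[0.04,0.0103,-0.0436,0,0,0,0],[0.04,0.0103,-0.0436,0,0,0,0],[0.04,0.0103,-0.0436,0,0,0,0],[0.04,0.0103,-0.0436,0,0,0,0],[0.04,0.0103,-0.0436,0,0,0,0],[0.04,0.0103,-0.0436,0,0,0,0],[0.04,0,0,0,0,0,0],[0.04,0,0,0.04,0,0,0],[0.04,0,0,0.04,0,0,0]]]' 30
python3 -m pendant '[[[0.04,0,0,0.02,0,0,0],[0.04,0,0,0.01,0,0,0],[0.04,0,0,0.003,0,0,0],[0.04,0,0,0,0,0,0],[0.062,0,0,0,0,0,0],[0.062,0,0,0,0,0,0]]]' 30
python3 -m pendant '[[[0.062,0,0,-0.03,0,0,0],[0.062,0,0,-0.03,0,0,0],[0.064,-0.0323,-0.0253,0,0,0,0],[0.064,-0.0323,-0.0253,0,0,0,0],[0.064,-0.0323,-0.0253,0,0,0,0],[0.064,0,0,0,0,0,0],[0.064,0,0,0.03,0,0,0],[0.064,0,0,0.02,0,0,0],[0.064,0,0,0.01,0,0,0],[0.064,0,0,0,0,0,0]]]' 30
python3 - <<'E'
from h import *
show()
E
```

```text
time: 19.35
ee_pos: [0.5143, -0.2293, 0.069]
tcp_rot: [0.002, 0.002, 1.0, -0.001]
ft_force: [0.5, 0.2, -2.1]
finger_gap: 0.579
grasp_force: 31.3
time: 19.95
ee_pos: [0.5142, -0.2289, 0.0364]
tcp_rot: [0.001, 0.001, 1.0, -0.0]
ft_force: [0.2, 0.0, -0.5]
finger_gap: 0.725
grasp_force: 0.0
time: 20.95
ee_pos: [0.6089, -0.304, 0.0342]
tcp_rot: [-0.001, 0.001, 1.0, 0.001]
ft_force: [-0.2, 0.7, 0.7]
finger_gap: 0.753
grasp_force: 0.0
red [306.  292.7  13.5] [0.368 0.054]
red [247.1 239.3  10.6] [0.51  0.168]
red [283.1 232.6  10. ] [0.511 0.084]
red [279.2 194.3  10.4] [0.603 0.079]
grn [322.3 205.8  58.4] [ 0.57  -0.019]
```

```bash
python3 -m pendant '[[[0.04,0,0,0,0,0,0],[0.04,0,0,0,0,0,0],[0.04,0,0,0,0,0,0],[0.04,0,0,0,0,0,0],[0.04,0,0,-0.036,0,0,0],[0.04,0,0,-0.04,0,0,0],[0.04,0,0,-0.04,0,0,0]]]' 30
python3 -m pendant '[[[0.04,0.001,0.047,0,0,0,0],[0.04,0.001,0.047,0,0,0,0],[0.04,0.001,0.047,0,0,0,0],[0.04,0.001,0.047,0,0,0,0],[0.04,0.001,0.047,0,0,0,0],[0.04,0,0.047,0,0,0,0],[0.04,0,0.047,0,0,0,0],[0.04,0,0.047,0,0,0,0],[0.04,0,0.047,0,0,0,0],[0.04,0,0.047,0,0,0,0],[0.04,0,0,0,0,0,0],[0.04,0,0,0.03,0,0,0]]]' 30
python3 -m pendant '[[[0.04,0,0,0.02,0,0,0],[0.04,0,0,0.01,0,0,0],[0.04,0,0,0.001,0,0,0],[0.04,0,0,0,0,0,0]]]' 30
```

```text
time: 21.7
ee_pos: [0.6098, -0.3047, 0.1526]
tcp_rot: [-0.0, 0.001, 1.0, 0.0]
ft_force: [0.1, -0.9, 0.1]
finger_gap: 0.569
grasp_force: 31.0
time: 22.9
ee_pos: [0.609, 0.1674, 0.1254]
tcp_rot: [0.005, -0.001, 1.0, 0.001]
ft_force: [1.1, 0.5, -0.9]
finger_gap: 0.573
grasp_force: 31.2
time: 23.3
ee_pos: [0.6063, 0.1647, 0.0909]
tcp_rot: [0.0, 0.001, 1.0, 0.0]
ft_force: [-0.1, -0.1, -0.7]
finger_gap: 0.576
grasp_force: 49.5
```

```bash
python3 -m pendant '[[[0.04,0,0,0.002,0,0,0],[0.04,0,0,0,0,0,0],[0.062,0,0,0,0,0,0],[0.062,0,0,0,0,0,0],[0.062,0,0,-0.03,0,0,0],[0.062,0,0,-0.03,0,0,0],[0.064,0.003,-0.049,0,0,0,0],[0.064,0.003,-0.049,0,0,0,0],[0.064,0.003,-0.049,0,0,0,0],[0.064,0.003,-0.049,0,0,0,0],[0.064,0.003,-0.049,0,0,0,0],[0.064,0.003,-0.049,0,0,0,0]]]' 30
python3 - <<'E'
from h import *
show()
E
python3 -m pendant '[[[0.064,0,0,0,0,0,0],[0.064,0,0,0.04,0,0,0],[0.064,0,0,0.04,0,0,0],[0.064,0,0,0.02,0,0,0],[0.064,0,0,0.01,0,0,0],[0.064,0,0,0.005,0,0,0],[0.064,0,0,0,0,0,0]]]' 30
```

```text
time: 24.5
ee_pos: [0.5872, -0.1307, 0.1491]
tcp_rot: [0.0, 0.001, 1.0, -0.0]
ft_force: [0.8, -0.4, -1.0]
finger_gap: 0.749
grasp_force: 0.0
red [312.8 295.4  14.2] [0.359 0.041]
red [247.2 239.3  10.6] [0.51  0.168]
red [283.1 232.7  10. ] [0.511 0.084]
red [243.2 199.   10.4] [0.607 0.165]
red [279.2 194.3  10.2] [0.603 0.079]
grn [401.4 178.2   8.7] [ 0.607 -0.23 ]
time: 25.25
ee_pos: [0.5879, -0.1282, 0.0339]
tcp_rot: [0.0, 0.001, 1.0, 0.0]
ft_force: [0.1, 0.5, 0.0]
finger_gap: 0.748
grasp_force: 0.0
```

```bash
python3 -m pendant '[[[0.04,0,0,0,0,0,0],[0.04,0,0,0,0,0,0],[0.04,0,0,0,0,0,0],[0.04,0,0,0,0,0,0],[0.04,0,0,-0.036,0,0,0],[0.04,0,0,-0.04,0,0,0],[0.04,0,0,-0.04,0,0,0]]]' 30
python3 -m pendant '[[[0.04,-0.001,0.0477,0,0,0,0],[0.04,-0.001,0.0477,0,0,0,0],[0.04,-0.001,0.0477,0,0,0,0],[0.04,-0.001,0.0477,0,0,0,0],[0.04,-0.001,0.0477,0,0,0,0],[0.04,0,0.0477,0,0,0,0],[0.04,0,0.0477,0,0,0,0],[0.04,0,0.0477,0,0,0,0],[0.04,0,0,0,0,0,0],[0.04,0,0,0.03,0,0,0],[0.04,0,0,0.02,0,0,0]]]' 30
python3 -m pendant '[[[0.04,0,0,0.01,0,0,0],[0.04,0,0,0.001,0,0,0],[0.04,0,0,0,0,0,0]]]' 30
```

```text
time: 25.95
ee_pos: [0.587, -0.1289, 0.1508]
tcp_rot: [-0.0, 0.001, 1.0, 0.0]
ft_force: [0.4, -0.1, 0.3]
finger_gap: 0.582
grasp_force: 31.2
time: 27.05
ee_pos: [0.5928, 0.2527, 0.099]
tcp_rot: [0.0, 0.0, 1.0, -0.0]
ft_force: [-0.4, -0.3, -1.5]
finger_gap: 0.579
grasp_force: 31.3
time: 27.35
ee_pos: [0.5936, 0.2523, 0.0891]
tcp_rot: [0.0, 0.001, 1.0, 0.0]
ft_force: [0.5, -0.3, -0.3]
finger_gap: 0.584
grasp_force: 40.6
```

```bash
python3 -m pendant '[[[0.04,0,0,0.0005,0,0,0],[0.062,0,0,0,0,0,0],[0.062,0,0,0,0,0,0],[0.062,0,0,-0.03,0,0,0],[0.062,0,0,-0.045,0,0,0],[0.04,0,0,-0.04,0,0,0],[0.04,0.04,0.02,0,0,0,0],[0.04,0.04,0.02,0,0,0,0],[0.04,0.04,0.02,0,0,0,0],[0.04,0.04,0.02,0,0,0,0],[0.04,0.04,0.02,0,0,0,0],[0.04,0.04,0.02,0,0,0,0]]]' 30
python3 -m pendant '[[[0.04,0.04,0.03,0,0,0,0],[0.04,0.01,0.03,0,0,0,0],[0.04,0,0,0,0,0,0]]]'
python3 - <<'E'
from h import *
show()
snap("top","t4.png",(130,120,490,300),2.2)
E
```

```text
time: 28.55
ee_pos: [0.3518, 0.3738, 0.2037]
tcp_rot: [0.0, 0.001, 1.0, 0.0]
ft_force: [0.3, 0.6, -0.7]
finger_gap: 0.465
grasp_force: 0.0
time: 28.85
ee_pos: [0.3018, 0.4366, 0.2039]
tcp_rot: [0.001, -0.001, 1.0, 0.002]
ft_force: [-0.3, -0.8, -0.8]
finger_gap: 0.469
grasp_force: 0.0
red [312.8 295.3  14.2] [0.359 0.041]
red [247.2 239.3  10.6] [0.51  0.168]
red [281.7 231.2   9.9] [0.515 0.087]
red [207.4 210.5  10.3] [0.593 0.253]
red [243.2 198.9  10.4] [0.607 0.165]
red [279.2 194.4  10.4] [0.603 0.079]
yel [376.6 223.1   9.6] [ 0.504 -0.144]
yel [408.9 213.9   9.7] [ 0.513 -0.228]
grn [400.9 181.8   9.5] [ 0.598 -0.227]
```

View pics/t4.png

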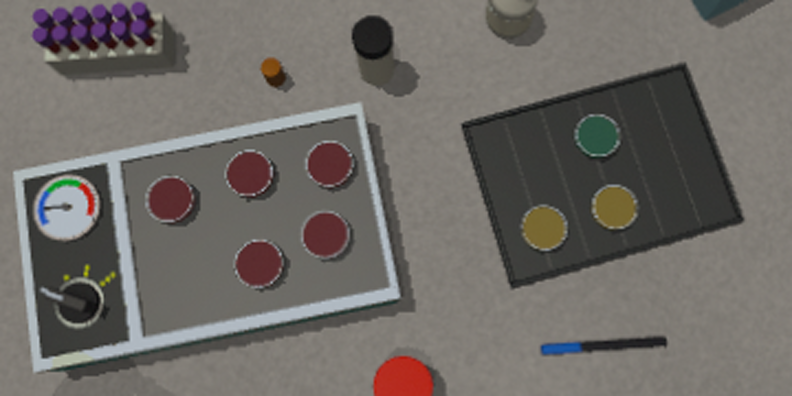

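All five reds are on the plate and two yellows plus the green are in the tray. The red near (325,234) shifted about 5 mm, which may be the knock in progress, so I'll check again.

```bash
python3 -m pendant '[[[0.04,0,0,0,0,0,0],[0.04,0,0,0,0,0,0],[0.04,0,0,0,0,0,0],[0.04,0,0,0,0,0,0],[0.04,0,0,0,0,0,0],[0.04,0,0,0,0,0,0]]]'
python3 - <<'E'
from h import *
show()
snap("scene","s3.png",(280,160,540,360),3)
E
```

```text
time: 29.55
ee_pos: [0.3036, 0.4331, 0.2031]
tcp_rot: [0.0, 0.001, 1.0, 0.0]
ft_force: [0.3, -0.3, 0.2]
finger_gap: 0.467
grasp_force: 0.0
red [312.8 295.3  14.2] [0.359 0.041]
red [247.1 239.3  10.1] [0.51  0.169]
red [274.4 223.1   9.9] [0.537 0.101]
red [207.4 210.5  10.3] [0.593 0.253]
red [243.2 198.9  10.4] [0.607 0.165]
red [279.3 194.3  10.2] [0.603 0.079]
yel [376.6 223.1   9.5] [ 0.504 -0.144]
yel [408.9 213.9   9.7] [ 0.513 -0.228]
grn [400.9 181.8   9.5] [ 0.598 -0.226]
```

View pics/s3.png

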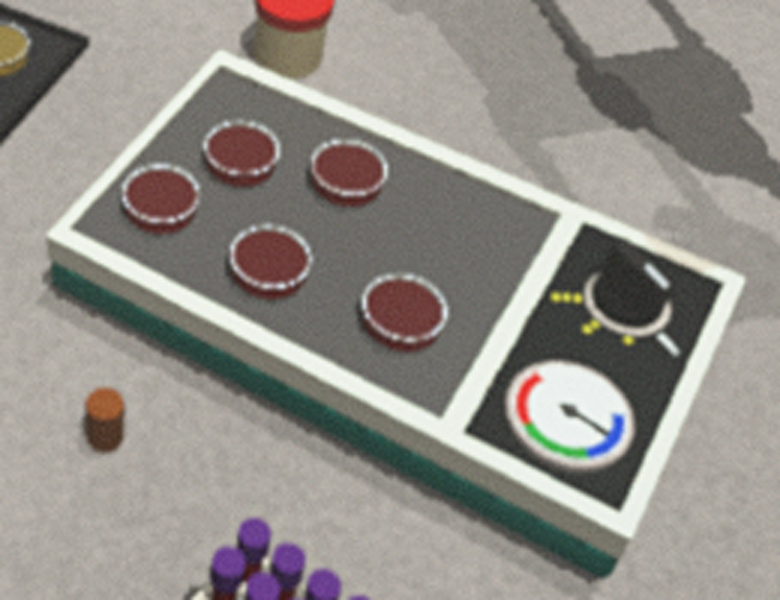

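The knocked dish now lies flat and clear of the others at (0.537, 0.101), and the needle is clearly in the blue. Next I'll locate the dial.

```bash
python3 - <<'E'
from h import *
print(get_obs()["joint_positions"].round(2))
g=w("top",128+129/4,160+216/4,.070);print("gauge",g)
for z,u,v in((.072,152,391),):
    d=w("top",128+u/4,160+v/4,z);print("dial",d,np.linalg.norm(d[:2]-g[:2]))
print("gauge sc",w("scene",430+201/5,210+440/5,.070))
print("bar tip line", w("scene",430+345/5,210+210/5,.101),w("top",128+84/4,160+367/4,.101),w("top",128+122/4,160+383/4,.101))
print("skirt pts scene",[w("scene",430+x/5,210+y/5,.072).round(3) for x,y in((225,245),(368,262),(297,310))])
snap("top","t5.png",(135,225,195,275),10);snap("scene","s4.png",(460,235,520,285),10)
E
```

```text
[ 0.83  0.24  1.68  0.    1.22 -0.74]
gauge [0.60410992 0.36498809 0.07      ]
dial [0.4984531 0.3590869 0.072    ] 0.10582148418645622
gauge sc [0.60450716 0.36533847 0.07      ]
bar tip line [0.50493095 0.37159003 0.101     ] [0.51376577 0.38502658 0.101     ] [0.50129706 0.36431171 0.101     ]
skirt pts scene [array([0.52 , 0.339, 0.072]), array([0.496, 0.385, 0.072]), array([0.533, 0.372, 0.072])]
```

View pics/t5.png

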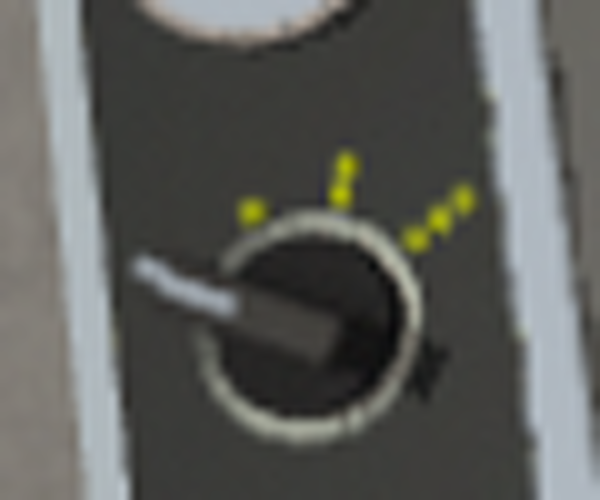

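View pics/s4.png

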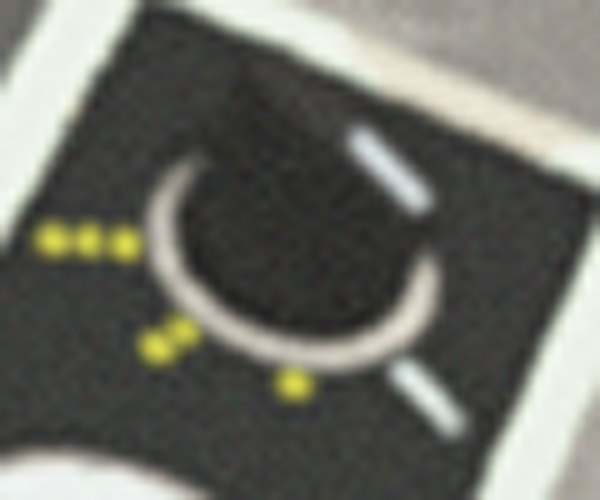

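The top crop shows the skirt centre at (310,327) and the bar top spanning about (185,283) to (335,345). The white line points at the off mark.

```bash
python3 - <<'E'
from h import *
print(w("top",135+31,225+32.7,.072), w("top",135+26,225+31.4,.101))
g=np.array([.6042,.3651]);a=np.radians(1.85);print("from gauge",g-.104*np.array([np.cos(a),np.sin(a)]))
a,b=w("top",135+18.5,225+28.5,.101),w("top",135+33,225+34,.101);print(np.degrees(np.arctan2(*(a-b)[[1,0]])),np.linalg.norm(a-b))
print([px("top",(.499,.3605,z)) for z in(.072,.101)])
E
```

```text
[0.49856767 0.35907708 0.072     ] [0.49892357 0.35881598 0.101     ]
from gauge [0.50025421 0.36174257]
60.831040741508446 0.03611849735209245
[array([165.37841837, 257.61534781]), array([160.25702865, 256.48985581])]
```

```bash
python3 -m pendant '[[[0.04,-0.039,-0.0147,0.0086,0,0,0],[0.04,-0.039,-0.0147,0.0086,0,0,0],[0.04,-0.039,-0.0147,0.0086,0,0,0],[0.04,-0.039,-0.0147,0.0086,0,0,0],[0.04,-0.039,-0.0147,0.0086,0,0,0]]]' 70
python3 -m pendant '[[[0.04,0,0,0,0,0,-7.75],[0.04,0,0,0,0,0,-7.75],[0.04,0,0,0,0,0,-7.75],[0.04,0,0,0,0,0,-7.75],[0.04,0,0,0,0,0,-7.75],[0.04,0,0,0,0,0,-7.75],[0.04,0,0,0,0,0,-7.75],[0.04,0,0,0,0,0,-7.75],[0.04,0,0,0,0,0,0]]]'
python3 - <<'E'
from h import *
from scipy.spatial.transform import Rotation as R
o=get_obs();q=o["tcp_rot"];M=R.from_quat([*q[1:],q[0]]).as_matrix();print(o["joint_positions"].round(2),np.degrees(np.arctan2(M[1,1],M[0,1])))
print("tool shift",M.T@(np.array([.499,.3595,.100])-o["ee_pos"]))
E
```

```text
time: 30.25
ee_pos: [0.4998, 0.3588, 0.1598]
tcp_rot: [0.0, 0.001, 1.0, 0.0]
ft_force: [-0.0, 0.1, 0.4]
finger_gap: 0.47
grasp_force: 0.0
time: 31.15
ee_pos: [0.4983, 0.3595, 0.16]
tcp_rot: [-0.0, -0.514, 0.858, 0.0]
ft_force: [-0.4, 0.2, -0.3]
finger_gap: 0.469
grasp_force: 0.0
[ 0.51  0.4   1.56  0.    1.18 -2.14] 151.89074844605213
tool shift [-0.00033733 -0.00066924  0.06004219]
```

```bash
python3 -m pendant '[[[0.04,0,0,0.03,0,0,0],[0.04,0,0,0.02,0,0,0],[0.04,0,0,0.01,0,0,0],[0.04,0,0,0,0,0,0],[0.006,0,0,0,0,0,0],[0.006,0,0,0,0,0,0],[0.006,0,0,0,0,0,0],[0.006,0,0,0,0,0,0],[0.006,0,0,0,0,0,0],[0.006,0,0,0,0,0,0]]]' 70
```

```text
time: 32.15
ee_pos: [0.4992, 0.3599, 0.1015]
tcp_rot: [0.001, -0.514, 0.858, -0.0]
ft_force: [0.4, -0.2, 4.9]
finger_gap: 0.122
grasp_force: 70.9
```

```bash
python3 -m pendant '[[[0.006,0,0,0,0,0,8],[0.006,0,0,0,0,0,8],[0.006,0,0,0,0,0,8],[0.006,0,0,0,0,0,8]]]' 70
python3 -m pendant '[[[0.006,0,0,0,0,0,8],[0.006,0,0,0,0,0,8],[0.006,0,0,0,0,0,8],[0.006,0,0,0,0,0,8],[0.006,0,0,0,0,0,8],[0.006,0,0,0,0,0,8],[0.006,0,0,0,0,0,8],[0.006,0,0,0,0,0,8],[0.006,0,0,0,0,0,8],[0.006,0,0,0,0,0,8],[0.006,0,0,0,0,0,8],[0.006,0,0,0,0,0,0]]]' 70
```

```text
time: 32.55
ee_pos: [0.4985, 0.3606, 0.1015]
tcp_rot: [0.001, -0.255, 0.967, 0.001]
ft_force: [-1.8, 2.5, 6.4]
finger_gap: 0.122
grasp_force: 71.1
time: 33.75
ee_pos: [0.4991, 0.3629, 0.1016]
tcp_rot: [-0.0, 0.487, 0.873, 0.004]
ft_force: [-0.8, 7.4, 3.4]
finger_gap: 0.126
grasp_force: 70.7
```

```bash
python3 -m pendant '[[[0.04,0,0,0,0,0,0],[0.04,0,0,0,0,0,0],[0.04,0,0,0,0,0,0],[0.04,0,0,-0.03,0,0,0],[0.04,0,0,-0.035,0,0,0],[0.04,0,0,-0.04,0,0,0],[0.04,0.033,-0.0266,0,0,0,0],[0.04,0.033,-0.0266,0,0,0,0],[0.04,0.033,-0.0266,0,0,0,0],[0.04,0.033,-0.0266,0,0,0,0],[0.04,0.033,-0.0266,0,0,0,0],[0.04,0,0,0,0,0,0]]]' 70
python3 - <<'E'
from h import *
show()
a=imaging.capture("top")[120:300,130:490,::-1];b=imaging.capture("scene")[190:340,390:570,::-1]
cv2.imwrite("pics/f.png",np.vstack([cv2.resize(a,(560,280)),cv2.resize(b,(560,320))]))
E
```

```text
time: 34.95
ee_pos: [0.2932, 0.4294, 0.205]
tcp_rot: [-0.001, 0.484, 0.875, -0.001]
ft_force: [0.3, -0.5, 0.2]
finger_gap: 0.464
grasp_force: 0.0
red [312.8 295.3  14.2] [0.359 0.041]
red [247.2 239.4  10.6] [0.51  0.168]
red [274.3 223.1   9.9] [0.537 0.101]
red [207.4 210.5  10.3] [0.593 0.253]
red [243.2 198.9  10.4] [0.607 0.165]
red [279.3 194.4  10.2] [0.603 0.079]
yel [376.6 223.1   9.6] [ 0.504 -0.144]
yel [408.9 213.9   9.7] [ 0.513 -0.228]
grn [400.9 181.8   9.5] [ 0.598 -0.226]
```

View pics/f.png

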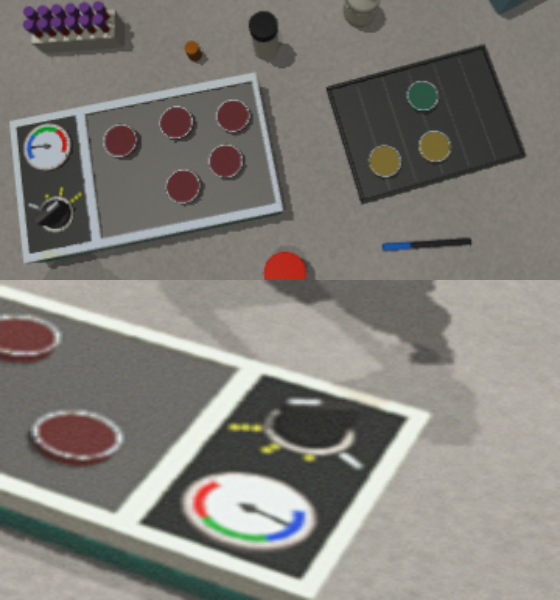

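The dishes are all in place, and the white line now runs parallel to the three-dot row in the scene view, at (305,402).

```bash
python3 -c "
from station import job
print(job.job_done())"
```

```text
the job is handed in; nothing more can be done
None
```

I handed the job in: all five red dishes lie flat on the warming plate, the two yellow dishes and the green one are in the tray, and the selector is on three dots because the needle reads blue; no verdict came back.

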